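Load the spacer feeder, free its catch and dispense one spacer

ROBOT

A 6-joint arm with a two-finger parallel gripper is mounted at the origin on the work surface. World frame = base frame: x ahead of the robot, y to its left, z up, the work surface at z = 0. Lengths are in m, angles in rad, forces in N, time in s.
With the tool pointing down it reaches from about 0.325 to 0.925 m from the base axis. Payload 3.1 kg.
Tool frame: the origin (TCP) lies midway between the tips of the shut fingers; the grasp point (between the pads) lies 19 mm behind it (r.tcp_to_grasp is the distance from the TCP to the grasp point, in m); z points along the fingers, y is the line along which they close (so a half turn about z gives the same grasp; the last joint's range is limited). The gripper opens to 85 mm and grips with 20 to 120 N. Pads are 22 mm wide; open, the fingers measure 114 mm over their backs; the gripper's body (76 mm by 85 mm) begins 54 mm behind the grasp point. The pads swing forward as they close: fully open they stand 13 mm farther back than shut.
Start: joints at [1.203, 0.217, 1.613, -0, 1.311, -0.112], TCP at [0.158, 0.605, 0.231] pointing down, gripper open.
Joint ranges: [-2.75, 2.75], [-0.78, 2.1], [0.31, 2.55], [-1.13, 4.27], [0.13, 2.63], [-2.58, 2.58]. Speed limits (rad/s): [2.79, 2.79, 3.14, 3.14, 3.14, 3.14].

INTERFACE

Orientations are given as a unit quaternion [w, x, y, z].
In Python, from cell import r, imaging, nets gives the robot as it stands.
- The arm moves only by the shell command python3 -m handwheel 'ROWS' [OPENING] [FORCE]. ROWS is JSON, a list of rows, each a list of 6 numbers: the shift along the tool's x, y, z in m, then the turn, a rotation vector about the tool's x, y, z in degrees. A call has exactly 8 rows; each row shifts and turns the commanded pose from where the row before left it, along the tool's axes as they then stand; what a row does not reach is not made up. A row lasts 1/12 s, in which the tool goes at most 41.7 mm and 7.16 degrees, less where a joint would pass 70% of its speed; a pose out of reach is approached as far as the arm can. A call is refused whole if a number of a shift passes 0.0417 or a number of a turn 7.16, either way. A call with a gripper value outside its range is refused whole. OPENING is the gripper's target within -1 to 1 (fully open at 1, half-way at 0, shut at -1), set as the call begins (- or left out, the last holds). The fingers move at their own pace and stop on an object; FORCE is the grip in N (left out, the last holds). Time passes only in rows, so rows that do not move let the fingers close, or fill a call up. It gives the time, the measured TCP pose, the force, the opening and the grip force at its end, in the units of the state.
- r.get_state(): the state, without advancing time (a new reading comes with each control period).
- imaging.get_image(name): name is "side" or "top"; returns a dict with "img" (420x560x3 uint8, red, green, blue), "fx", "fy", "cx", "cy" (pixels), "xyz" and "orientation" of the camera in the world. Camera axes: x right, y down, z forward; pixel columns grow to the right and rows downward; lengths in m; the calibration is good to about 2 mm. A picture is of the moment at which its call begins. There is no depth.
- r.sign_off(): hands the job in; it is judged then, once.
Trained networks look in a picture, given as the dict that the camera call returned (one of the last four; its "shot" number tells which), for a name from the list of things; names that differ only in an ending like _2 or _b are one class to them, and where a whole thing is asked for, a point or a joint stands for the part that bears it (a point fixed in the world has none). Each returns a list of dicts, best first, with "confidence" (0 to 1); they miss things now and then, are a little off and sometimes report something else, mostly with a low value. They report only what shows in the picture. A call takes as long as a camera call. They do not tell look-alikes from the thing itself.
- nets.find_in(picture, name): "centre" ([x, y, z] in m, in the coordinates of the camera as it stood for that picture, good to about 4 mm: the middle of the surface that is visible of it).
- nets.regions_of(picture, name): "region" (420x560 bool, what is visible of it).
The state is a dict: "t": time; "qpos": joint angles; "joint_vel": joint speeds; "joint_torque": joint torques, N m; "ee_pos": TCP position; "ee_rot": TCP orientation; "wrist_force": force on the tool from outside, world axes, zero at the start; "ft_torque": the same for the moment, N m; "finger_gap": finger opening in m; "finger_force": force on a finger pad.
Only numpy, scipy, OpenCV 4.12 (cv2) and the standard library are available. Lean on these libraries where they do the work, as an engineer would, in place of code of your own. Each camera call takes 0.05 s, during which the arm holds its last target. There are 200 camera calls.

TASK

Load the two loose spacers into the feeder's upright tube, one on top of the other. Then free the safety catch by pulling its winged knob up and turning it so that it stays up on its own; with the catch left parked, push the slide handle towards the tube until the slide presses firmly, but does not ram, into the rubber buffer (this pushes the lower spacer out to the outlet), and bring the handle fully home again so the other spacer drops to the bottom of the tube. Leave everything else where it stands.

Things in the scene. Friction and masses are not known exactly. Their poses are not given: they have to be found in the camera images.
- feeder: Spacer feeder, fixed: flat aluminium deck, 190 (x) by 300 mm (y), top 50 mm above the table, on four blue feet. Origin at table height below the slide's centre line; y along the slide, from handle to tube to outlet; z up. A guide channel (34 mm wide, walls 29 mm high) runs under the clear tube to the outlet, its open far end. The catch's steel bracket is at the +x side, the buffer at the -x side.
- tube_mouth (a point): Centre of the open top of the clear plastic tube (upright; bore 34 mm, outside 43 mm; the top 7 mm flare to 43 mm inside, 52 mm outside), 110 mm above the table and 60 mm above the channel floor. Axes as the feeder's. Slick inside. Below the tube the channel is open to the outlet side.
- seat_low (a point): Where the underside centre of the lowest spacer rests: on the channel floor on the tube's axis, 50 mm above the table.
- seat_high (a point): Where the underside centre of a second spacer rests, 26 mm above seat_low.
- outlet (a point): Point on the channel floor 60 mm beyond the tube's axis (feeder +y), around which the dispensed spacer stands. A full stroke leaves it 54 to 70 mm beyond the tube's axis, upright.
- spacer_a: One of two identical aluminium spacers: upright ring 30 mm outside diameter, 16 mm bore, 26 mm high, 30 to 65 g, standing on the grey pad. Origin at the centre of its underside, z up along its axis. Either spacer may go in first.
- spacer_b: The other spacer, same as spacer_a.
- catch_grip (a point): Centre of the catch knob's black wing bar: 40 mm along its own x, 10 mm thick along its y, 20 mm high, 120 mm above the table when down, turned at random. Head of a sprung pull pin (3 N down, 7 N at the top). Down, its cross bar sits in the sleeve's slot and it cannot turn; pulled up 9 mm or more (hard stop at 13) it turns either way; let go about a quarter turn on, it rests on the sleeve, 9 mm up.
- catch_base: Dark slotted sleeve, 32 mm square, 10 mm high, on the steel bracket, carrying the catch knob. Origin on the pin's axis, 93 mm above the table, slot along its x. Its turn in plan is drawn at random, and the knob's with it.
- catch (a joint): Height of the catch pin, m: 0 down (its pin blocks the slide after about 2 mm), about 0.009 parked, 0.013 at its upper stop.
- catch_knob (a joint): Turn of the catch knob from its slot, rad, counter-clockwise from above positive, -2 to 2; about 1.57 or -1.57 is a quarter turn.
- handle_grip (a point): Centre of the slide's black handle bar, 60 mm long along feeder x, 14 mm thick along y, 20 mm high (105 mm above the table at its centre), on a 12 mm square stem above the slide. Axes as the feeder's. Home, it lies 135 mm before the tube's axis.
- carriage (a joint): Travel of the slide towards the tube (feeder +y), m: 0 home (hard stop); 0.064 to 0.074 when it meets the buffer. It slides with about 2 N of friction and stays where it is left. Its nose (24 mm wide, 24 mm high; home, 24 mm short of the tube's axis) pushes the lower spacer out.
- buffer_face (a point): Centre of the face of the rubber buffer that the slide's side arm meets; set anew along the slide each time. The arm's front face lies 35 mm ahead of handle_grip along feeder y.
- buffer (a joint): How far the buffer is pressed in, m: 0 free, spring 6 N per mm, solid at 0.006. A firm press is 1.2 mm (7 N) or more; 5.5 mm (33 N) or more is ramming.
- parts_pad: Grey pad 170 x 170 mm, 8 mm thick, fixed, on which the spacers and two other parts stand about 72 mm apart in a square. Origin at the centre of its underside.
- flange_ring: Bystander on the pad: wide flat aluminium ring, 46 mm across, 10 mm high. Origin at its underside's centre.
- standoff: Bystander on the pad: slim solid aluminium standoff, 18 mm across, 42 mm high. Origin at its underside's centre.
- dropper: Bystander: small red dropper bottle, 24 mm across, 60 mm high, standing on the feeder's deck near the outlet.
- solvent: Bystander: blue bottle, 66 mm across, 125 mm high.
- wash: Bystander: white jar, 60 mm across, 110 mm high.
- tape_roll: Bystander: roll of orange tape lying flat, 84 mm across, 19 mm high.
- driver: Bystander: screwdriver lying on the table.
Not all that is in view belongs to the job. What is shaped like the spacer_a but purple is not meant.

How it is judged:
By the outcome, as a careful person would: the job done as asked, in the order asked, and still so for the second after the job is handed in, with the robot touching nothing.
It also fails if it takes over 72 s, if anything falls off the work surface, if the arm or the gripper's body presses on something with over 40 N, if the wrist force passes 120 N, or if a joint passes its speed limit or range.

## Working session

There is one attempt and no reset: what is moved stays moved. The work goes in short steps, Python scripts to look and compute and a shell command to move; the robot and the scene stay as the last step left them, time stands still between calls to the robot, and variables do not carry over. Pictures are saved under pics/ and viewed, at most 10 in all, crops included, and the job is handed in when it is done.

```bash
ls; mkdir -p pics; cat > h.py <<'E'
import numpy as np, cv2
from cell import r, imaging, nets
from scipy.spatial.transform import Rotation as R
def rot(q): return R.from_quat([q[1],q[2],q[3],q[0]]).as_matrix()
def snap(n,save=None):
    p=imaging.get_image(n)
    if save: cv2.imwrite('pics/'+save,p['img'][:,:,::-1])
    return p
def world(p,c): return rot(p['orientation'])@np.array(c)+np.array(p['xyz'])
def proj(p,w):
    c=rot(p['orientation']).T@(np.array(w)-np.array(p['xyz'])); return np.array([p['fx']*c[0]/c[2]+p['cx'],p['fy']*c[1]/c[2]+p['cy']])
def onz(p,uv,z):
    d=rot(p['orientation'])@np.array([(uv[0]-p['cx'])/p['fx'],(uv[1]-p['cy'])/p['fy'],1]); o=np.array(p['xyz']); return o+d*(z-o[2])/d[2]
E
python3 - <<'E'
from h import *
np.set_printoptions(precision=4,suppress=True)
s=r.get_state(); print(s, r.tcp_to_grasp)
for n in ['top','side']:
    p=snap(n,n+'0.png'); print(n,p['fx'],p['cx'],p['cy'],p['xyz'],p['orientation'])
    for k in ['spacer_a','feeder','tube_mouth','catch_grip','catch_base','handle_grip','buffer_face','parts_pad','flange_ring','standoff','dropper','solvent','wash','tape_roll','driver']:
        print(k,[(round(d['confidence'],2),world(p,d['centre']).round(4).tolist(),proj(p,world(p,d['centre'])).round(0).tolist()) for d in nets.find_in(p,k)])
E
```

```text
pics
{'t': 0.0, 'qpos': array([ 1.2028,  0.2178,  1.6149, -0.    ,  1.3113, -0.1122]), 'joint_vel': array([-0.0008, -0.0003, -0.0005,  0.0011, -0.0019,  0.0025]), 'joint_torque': array([ -0.001 , -39.6829, -30.3859,  -0.0002,   0.0096,  -0.    ]), 'ee_pos': array([0.1578, 0.6039, 0.23  ]), 'ee_rot': array([-0.0003,  0.1275,  0.9918, -0.0012]), 'wrist_force': array([-0.0269,  0.7701,  0.32  ]), 'ft_torque': array([-0.0312, -0.0225, -0.0002]), 'finger_force': 0.0, 'finger_gap': 0.08530608101459493} 0.0187
top 387.3960687283748 278.5927442653454 207.57422490220637 [0.3455 0.022  1.2125] [-0.0862  0.7358 -0.667   0.0789]
spacer_a [(0.59, [0.6045, -0.363, 0.0219], [409.0, 228.0]), (0.57, [0.505, -0.1939, 0.0257], [353.0, 254.0]), (0.51, [0.6103, -0.2883, 0.0259], [385.0, 223.0])]
feeder [(0.7, [0.5549, 0.0501, 0.0494], [276.0, 229.0]), (0.32, [0.43, -0.2978, 0.0139], [385.0, 282.0])]
tube_mouth []
catch_grip []
catch_base [(0.62, [0.6055, 0.009, 0.1022], [291.0, 210.0])]
handle_grip [(0.73, [0.5404, 0.0016, 0.0687], [291.0, 234.0])]
buffer_face [(0.58, [0.4698, -0.3346, 0.0033], [397.0, 2
[... 1175 characters left out ...]
.0]), (0.47, [0.6175, 0.1311, 0.0835], [250.0, 192.0])]
buffer_face [(0.59, [0.4329, -0.3781, 0.0279], [382.0, 354.0]), (0.37, [0.496, 0.0748, 0.0599], [231.0, 227.0])]
parts_pad [(0.86, [0.4605, -0.3464, 0.0088], [373.0, 344.0])]
flange_ring [(0.7, [0.4344, -0.3065, 0.0139], [348.0, 338.0])]
standoff [(0.65, [0.5075, -0.3787, 0.0376], [404.0, 327.0])]
dropper [(0.47, [0.6192, 0.1302, 0.0833], [250.0, 192.0]), (0.19, [0.4332, -0.3072, 0.0158], [348.0, 338.0])]
solvent [(0.83, [0.4387, 0.4245, 0.0634], [127.0, 186.0]), (0.69, [0.4593, -0.3454, 0.0102], [373.0, 343.0])]
wash []
tape_roll [(0.72, [0.5998, 0.4405, 0.0121], [174.0, 181.0])]
driver [(0.71, [0.8008, 0.038, 0.0197], [320.0, 200.0])]
```

```bash
python3 - <<'E'
import cv2
a=cv2.imread('pics/top0.png');b=cv2.imread('pics/side0.png')
# top crop
cv2.imwrite('pics/t1.png',cv2.resize(a[150:310,220:430],(788,600),interpolation=cv2.INTER_CUBIC))
cv2.imwrite('pics/s1.png',cv2.resize(b[150:390,200:450],(625,600),interpolation=cv2.INTER_CUBIC))
E
```

```text
(no output)
```

View pics/t1.png

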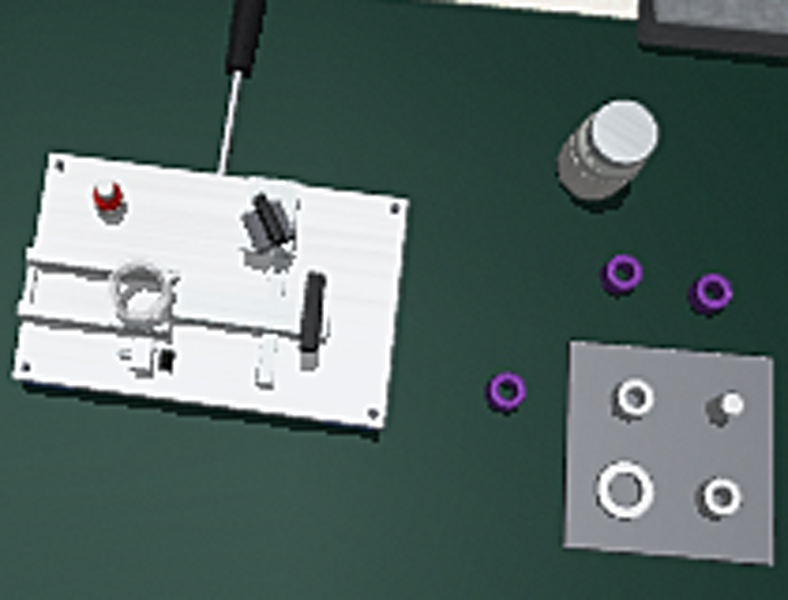

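View pics/s1.png

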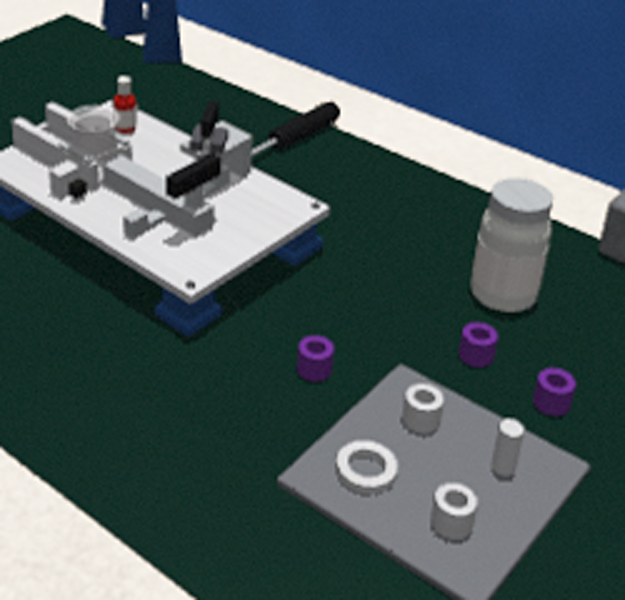

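The top crop shows the spacers on the pad at about (389,256) and (412,282) in full-image pixels. The standoff and flange are on the other diagonal, and the purple rings are off the pad. The tube is at about (258,228), the handle at (303,233), the knob at (292,208) and the buffer at (260,246). Next I refine these positions from both views.

```bash
python3 - <<'E'
from h import *
np.set_printoptions(precision=4,suppress=True)
T=snap('top'); S=snap('side')
f=lambda u,v,s=3.75,o=(220,150):(u/s+o[0]-.5*(1-1/s),v/s+o[1]-.5*(1-1/s))
print('deck', [onz(T,f(*c),.05)[:2] for c in [(50,153),(408,200),(383,430),(13,380)]])
g=lambda u,v:f(u,v,2.5,(200,150))
for n,t,s,z in [('spA',(635,398),(424,393),.034),('spB',(721,497),(455,499),.034),('tube',(141,290),(95,120),.11),('handle',(314,306),(194,172),.115),('knob',(266,214),(210,116),.13),('wash',(625,132),(522,196),.11)]:
    print(n,onz(T,f(*t),z)[:2],onz(S,g(*s),z)[:2])
# mask of dark pixels for knob and handle in top
hsv=cv2.cvtColor(T['img'],cv2.COLOR_RGB2GRAY)
for n,(u,v,w) in dict(handle=(303,232,14),knob=(291,208,9)).items():
    sub=(hsv[v-w:v+w,u-w:u+w]<60).astype(np.uint8)
    k,l,st,c=cv2.connectedComponentsWithStats(sub); i=1+np.argmax(st[1:,4]); pts=np.argwhere(l==i)[:,::-1]+[u-w,v-w]
    z=.115 if n=='handle' else .13
    rr=cv2.minAreaRect(pts.astype(np.float32)); bp=cv2.boxPoints(rr)
    W=np.array([onz(T,b,z)[:2] for b in bp]); e=W[1]-W[0],W[2]-W[1]
    L=max(e,key=np.linalg.norm); print(n,st[i,4],W.mean(0),'len',[np.linalg.norm(x) for x in e],'ang',np.degrees(np.arctan2(L[1],L[0])))
big=lambda p,a,nm:cv2.imwrite('pics/'+nm,cv2.resize(p['img'][a[1]:a[3],a[0]:a[2],::-1],None,fx=8,fy=8,interpolation=cv2.INTER_CUBIC))
a=cv2.resize(T['img'][190:262,225:320,::-1],None,fx=8,fy=8,interpolation=cv2.INTER_CUBIC)
cv2.imwrite('pics/t2.png',a)
b=cv2.resize(S['img'][175:250,200:300,::-1],None,fx=8,fy=8,interpolation=cv2.INTER_CUBIC)
cv2.imwrite('pics/s2.png',b)
E
```

```text
deck [array([0.6625, 0.1948]), array([ 0.6515, -0.1042]), array([ 0.4614, -0.0972]), array([0.4721, 0.2007])]
spA [ 0.5086 -0.3003] [ 0.5139 -0.3006]
spB [ 0.4363 -0.3711] [ 0.4374 -0.3743]
tube [0.5441 0.1023] [0.5448 0.0988]
handle [ 0.5438 -0.0312] [ 0.5348 -0.0385]
knob [0.6087 0.0121] [0.5999 0.0003]
wash [ 0.7079 -0.2649] [ 0.7069 -0.2677]
handle 74 [ 0.5386 -0.0306] len [np.float64(0.059308008375994696), np.float64(0.012617555444370371)] ang -0.7925672683493935
knob 54 [0.6022 0.0091] len [np.float64(0.017599316462849048), np.float64(0.04135131723216918)] ang -139.46977585763292
```

View pics/t2.png

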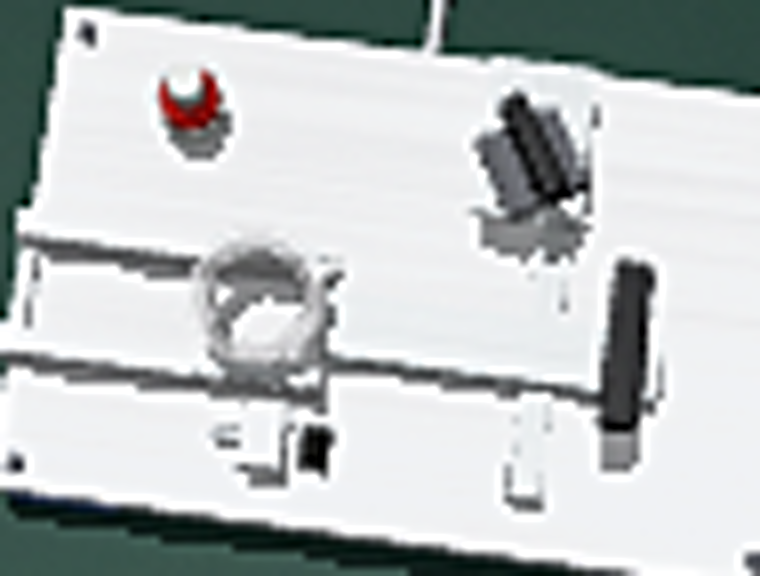

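View pics/s2.png

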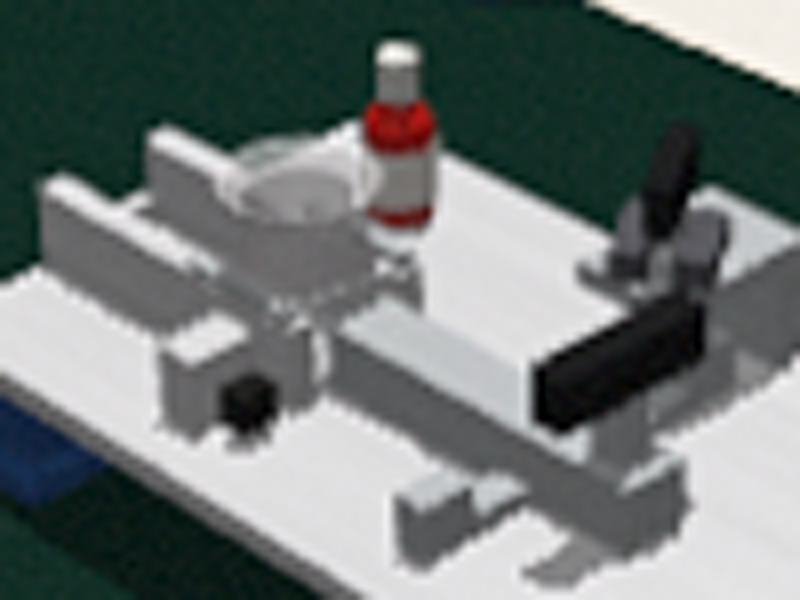

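The views agree within a few mm. The feeder yaw is about -2.1°, the tube at (.544,.101), the knob near (.604,.008) with its bar about 32° from world x, and spacer A at (.511,-.300). I'm moving above spacer A.

```bash
M="python3 -m handwheel"
python3 -m handwheel '[[-0.0178,-0.0245,0.002,0,0,0],[-0.0178,-0.0245,0.002,0,0,0],[-0.0178,-0.0245,0.002,0,0,0],[-0.0178,-0.0245,0.002,0,0,0],[-0.0178,-0.0245,0.002,0,0,0],[-0.0178,-0.0245,0.002,0,0,0],[-0.0178,-0.0245,0.002,0,0,0],[-0.0178,-0.0245,0.002,0,0,0]]' 0.2 40
python3 -m handwheel '[[-0.0178,-0.0245,0.002,0,0,0],[-0.0178,-0.0245,0.002,0,0,0],[-0.0178,-0.0245,0.002,0,0,0],[-0.0178,-0.0245,0.002,0,0,0],[-0.0178,-0.0245,0.002,0,0,0],[-0.0178,-0.0245,0.002,0,0,0],[-0.0178,-0.0245,0.002,0,0,0],[-0.0178,-0.0245,0.002,0,0,0]]'
python3 -m handwheel '[[-0.0178,-0.0245,0.002,0,0,0],[-0.0178,-0.0245,0.002,0,0,0],[-0.0178,-0.0245,0.002,0,0,0],[-0.0178,-0.0245,0.002,0,0,0],[-0.0178,-0.0245,0.002,0,0,0],[-0.0178,-0.0245,0.002,0,0,0],[-0.0178,-0.0245,0.002,0,0,0],[-0.0178,-0.0245,0.002,0,0,0]]'
python3 -m handwheel '[[-0.0178,-0.0245,0.005,0,0,0],[-0.0178,-0.0245,0.005,0,0,0],[-0.0178,-0.0245,0.005,0,0,0],[-0.0178,-0.0245,0.005,0,0,0],[-0.0178,-0.0245,0.005,0,0,0],[-0.0178,-0.0245,0.005,0,0,0],[-0.0178,-0.0245,0.005,0,0,0],[-0.0178,-0.0245,0.005,0,0,0]]'
```

```text
t: 2.37
ee_pos: [0.2466, 0.3777, 0.2154]
ee_rot: [0.0, 0.127, 0.992, 0.0]
wrist_force: [1.1, -0.1, 0.4]
finger_gap: 0.0513
finger_force: 0.0
t: 3.03
ee_pos: [0.3348, 0.1521, 0.1996]
ee_rot: [0.001, 0.127, 0.992, 0.0]
wrist_force: [0.4, -0.1, 0.2]
finger_gap: 0.0512
finger_force: 0.0
t: 3.7
ee_pos: [0.4231, -0.0739, 0.1835]
ee_rot: [0.0, 0.128, 0.992, -0.0]
wrist_force: [0.5, 0.6, -0.3]
finger_gap: 0.0511
finger_force: 0.0
t: 4.37
ee_pos: [0.5112, -0.2995, 0.143]
ee_rot: [0.0, 0.128, 0.992, -0.0]
wrist_force: [1.1, 0.3, -0.1]
finger_gap: 0.0513
finger_force: 0.0
```

```bash
python3 - <<'E'
from h import *
s=r.get_state(); p0=np.array(s['ee_pos']); out=[]
for n,ref in (('top',[.51,-.3,.05]),('side',[.51,-.3,.1])):
    p=snap(n); u,v=proj(p,ref).astype(int); k=8;w=25;h=37
    im=cv2.resize(p['img'][v-h:v+h,u-w:u+w,::-1],None,fx=k,fy=k,interpolation=cv2.INTER_CUBIC)
    m=lambda W,c:cv2.circle(im,tuple(int(x) for x in ((proj(p,W)-[u-w,v-h]+.5)*k)),3,c,-1)
    yv=rot(s['ee_rot'])[:,1]
    b=p0+[0,0,.006]; m(b,(0,0,255)); m(b+yv*.0256,(0,255,0)); m(b-yv*.0256,(0,255,0))
    for a in np.linspace(0,2*np.pi,24): m(np.array([.5112+.015*np.cos(a),-.3004+.015*np.sin(a),.034]),(255,0,255))
    out.append(im)
cv2.imwrite('pics/g1.png',np.hstack(out))
E
```

```text
(no output)
```

View pics/g1.png

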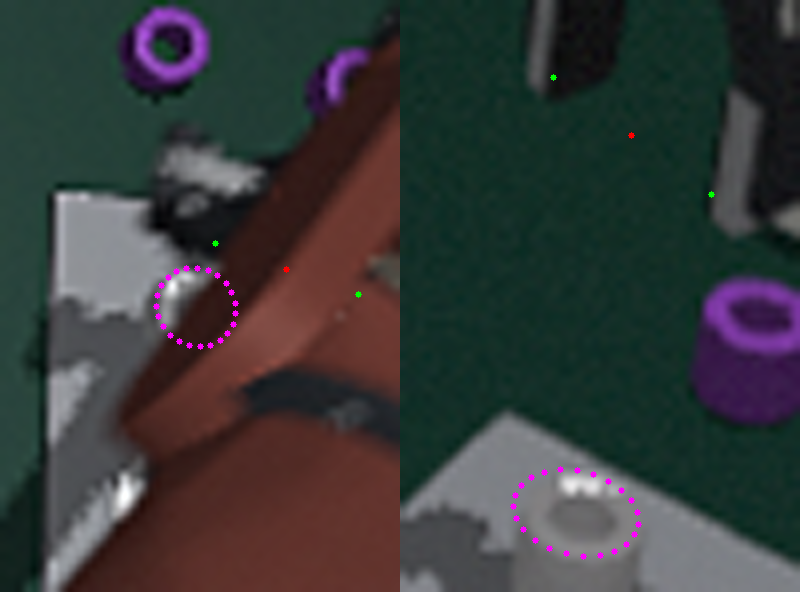

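The side view's drawn circle sits on spacer A's rim, and the fingers straddle it. I'm descending, gripping and lifting.

```bash
python3 -m handwheel '[[0,0,0.02,0,0,0],[0,0,0.022,0,0,0],[0,0,0.022,0,0,0],[0,0,0.02,0,0,0],[0,0,0.016,0,0,0],[0,0,0.012,0,0,0],[0,0,0.007,0,0,0],[0,0,0.003,0,0,0]]' 0.2 40
python3 -m handwheel '[[0,0,0,0,0,0],[0,0,0,0,0,0],[0,0,0,0,0,0],[0,0,0,0,0,0],[0,0,0,0,0,0],[0,0,0,0,0,0],[0,0,0,0,0,0],[0,0,0,0,0,0]]' -1 40
python3 -m handwheel '[[0,0,-0.005,0,0,0],[0,0,-0.02,0,0,0],[0,0,-0.025,0,0,0],[0,0,-0.025,0,0,0],[0,0,-0.025,0,0,0],[0,0,-0.025,0,0,0],[0,0,-0.02,0,0,0],[0,0,-0.01,0,0,0]]' -1 40
```

```text
t: 5.13
ee_pos: [0.5102, -0.2971, 0.0203]
ee_rot: [-0.001, 0.127, 0.992, 0.0]
wrist_force: [0.8, 0.0, 0.4]
finger_gap: 0.0512
finger_force: 0.0
t: 5.8
ee_pos: [0.5116, -0.2985, 0.0224]
ee_rot: [0.001, 0.128, 0.992, -0.0]
wrist_force: [-0.3, 0.4, 4.7]
finger_gap: 0.0275
finger_force: 40.6
t: 6.47
ee_pos: [0.5118, -0.2987, 0.1793]
ee_rot: [0.002, 0.128, 0.992, -0.001]
wrist_force: [1.3, -0.1, -0.4]
finger_gap: 0.0273
finger_force: 40.0
```

```bash
cat >> h.py <<'E'
def two(ref,fn,pts=(),w=(25,25),h=(37,37),k=8):
    out=[]
    for i,n in enumerate(('top','side')):
        p=snap(n); u,v=proj(p,ref).astype(int)
        u=min(max(u,w[i]),560-w[i]); v=min(max(v,h[i]),420-h[i])
        im=cv2.resize(p['img'][v-h[i]:v+h[i],u-w[i]:u+w[i],::-1],None,fx=k,fy=k,interpolation=cv2.INTER_CUBIC)
        for W,c in pts: cv2.circle(im,tuple(int(x) for x in ((proj(p,W)-[u-w[i],v-h[i]]+.5)*k)),2,c,-1)
        out.append(im)
    cv2.imwrite('pics/'+fn,np.hstack(out))
def ring(c,z,rad): return [((c[0]+rad*np.cos(a),c[1]+rad*np.sin(a),z),(255,0,255)) for a in np.linspace(0,2*np.pi,24)]
E
python3 - <<'E'
from h import *
s=r.get_state(); p=s['ee_pos']; print(s['ee_pos'],s['finger_gap'])
two(p,'g2.png',[(p,(0,0,255))]+ring(p,p[2]-.013,.015))
E
```

```text
[ 0.51179119 -0.29865198  0.179274  ] 0.027347846302400065
```

View pics/g2.png

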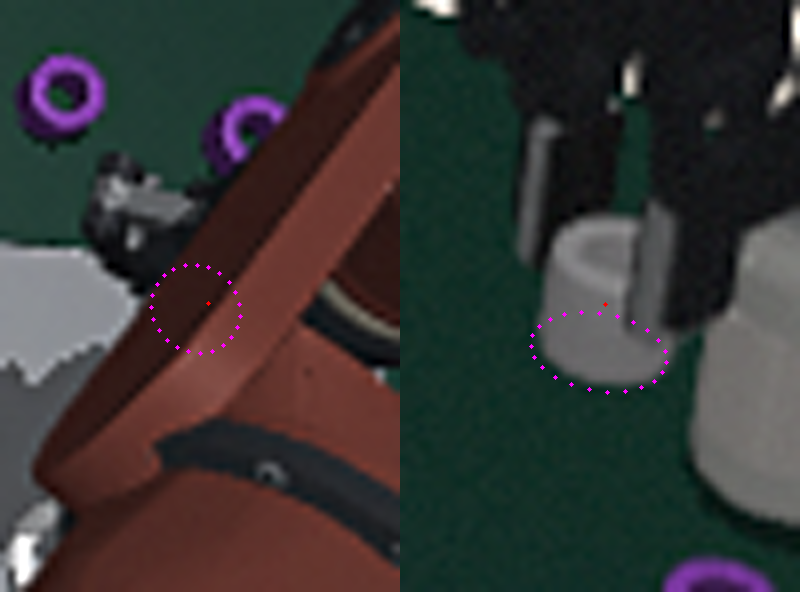

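Spacer A is held upright and centred on the TCP, with its underside 13–14 mm below it. I'm carrying it over the tube.

```bash
python3 -m handwheel '[[0.0043,0.0247,0,0,0,0],[0.0043,0.0247,0,0,0,0],[0.0043,0.0247,0,0,0,0],[0.0043,0.0247,0,0,0,0],[0.0043,0.0247,0,0,0,0],[0.0043,0.0247,0,0,0,0],[0.0043,0.0247,0,0,0,0],[0.0043,0.0247,0,0,0,0]]'
python3 -m handwheel '[[0.0056,0.0317,0,0,0,0],[0.0056,0.0317,0,0,0,0],[0.0056,0.0317,0.005,0,0,0],[0.005,0.0282,0.006,0,0,0],[0.005,0.0282,0.007,0,0,0],[0.0044,0.0247,0.006,0,0,0],[0.0025,0.0141,0,0,0,0],[0.0011,0.0062,0,0,0,0]]'
python3 - <<'E'
from h import *
s=r.get_state(); p=s['ee_pos']; print(s['ee_pos'],s['finger_gap'],s['ee_rot'])
two([p[0],p[1],.13],'g3.png',[(p,(0,0,255))]+ring(p,p[2]-.0135,.015)+ring((.5444,.1006),.11,.026))
E
```

```text
t: 7.23
ee_pos: [0.5257, -0.0963, 0.1735]
ee_rot: [-0.002, 0.128, 0.992, 0.0]
wrist_force: [0.9, 0.2, -0.3]
finger_gap: 0.0274
finger_force: 40.0
t: 7.9
ee_pos: [0.5412, 0.1029, 0.1491]
ee_rot: [-0.003, 0.126, 0.992, -0.0]
wrist_force: [-1.0, -0.1, -0.0]
finger_gap: 0.0277
finger_force: 40.0
[0.54121557 0.10289226 0.14907023] 0.027745684751855303 [-2.84622271e-03  1.26302792e-01  9.91987622e-01 -2.49033458e-04]
```

View pics/g3.png

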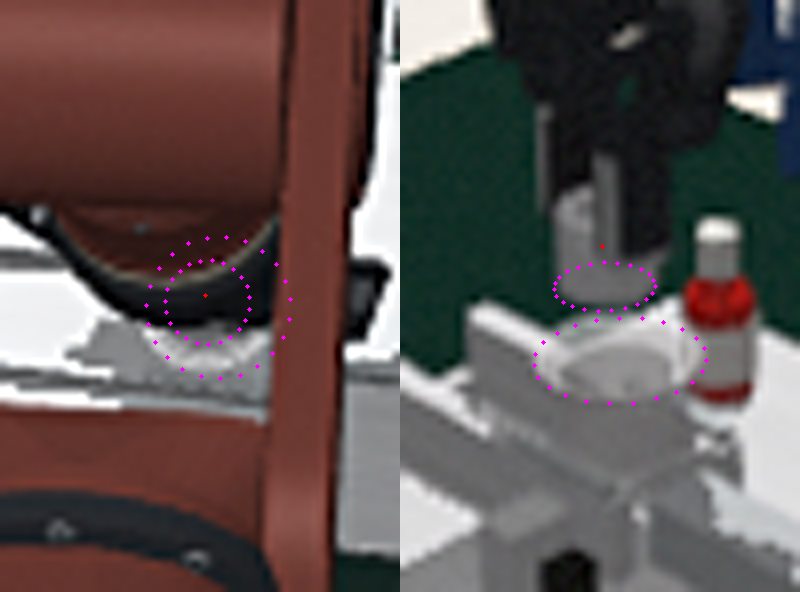

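```bash
python3 -m handwheel '[[0,0,0.006,0,0,0],[0,0,0.006,0,0,0],[0,0,0.005,0,0,0],[0,0,0.003,0,0,0],[0,0,0.001,0,0,0],[0,0,0,0,0,0],[0,0,0,0,0,0],[0,0,0,0,0,0]]'
python3 - <<'E'
from h import *
S=[]
for i in range(5):
    p=snap('side'); s=r.get_state(); S.append(s['ee_pos'])
print(np.array(S).round(4))
p=np.mean(S,0)
two([p[0],p[1],.12],'g4.png',[(p,(0,0,255))]+ring(p,p[2]-.0135,.015)+ring((.5440,.1020),.11,.026))
E
```

```text
t: 8.67
ee_pos: [0.5439, 0.1007, 0.1317]
ee_rot: [0.0, 0.128, 0.992, 0.0]
wrist_force: [0.7, -0.3, -1.1]
finger_gap: 0.0275
finger_force: 40.0
[[0.5439 0.1008 0.1317]
 [0.5439 0.1008 0.1317]
 [0.5439 0.1009 0.1317]
 [0.5438 0.1009 0.1316]
 [0.5438 0.1009 0.1316]]
```

View pics/g4.png

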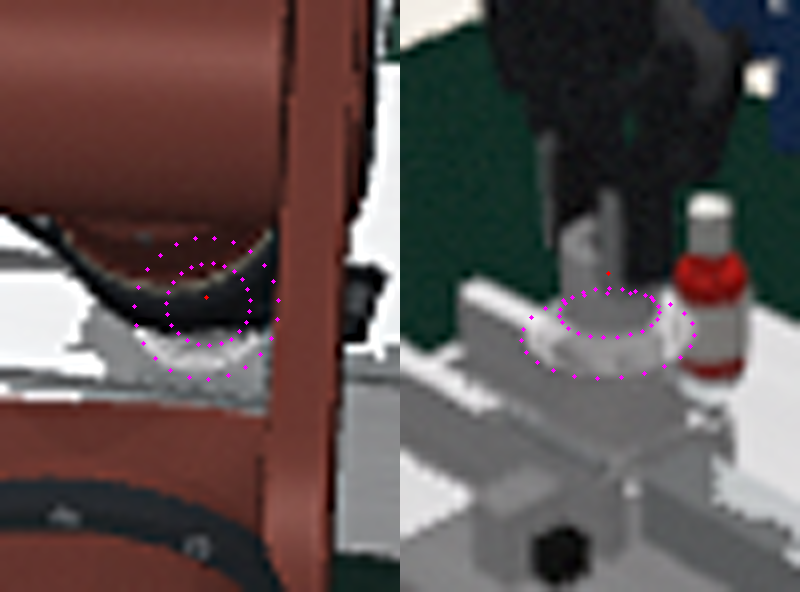

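```bash
python3 -m handwheel '[[-0.0004,0.0009,0.003,0,0,0],[-0.0004,0.0009,0.003,0,0,0],[0,0,0.003,0,0,0],[0,0,0.003,0,0,0],[0,0,0.002,0,0,0],[0,0,0.002,0,0,0],[0,0,0.002,0,0,0],[0,0,0.001,0,0,0]]'
python3 - <<'E'
from h import *
snap('side'); snap('side'); s=r.get_state(); print(s['ee_pos'],s['wrist_force'],s['ft_torque'])
E
```

```text
t: 9.68
ee_pos: [0.5446, 0.1024, 0.1119]
ee_rot: [-0.0, 0.128, 0.992, -0.0]
wrist_force: [-0.0, -0.1, -0.7]
finger_gap: 0.0276
finger_force: 40.0
[0.54461837 0.10236973 0.1120073 ] [-0.47697272 -0.48159858 -0.25327695] [-0.01611388 -0.05162556 -0.00575248]
```

```bash
python3 -m handwheel '[[0,0,0,0,0,0],[0,0,0,0,0,0],[0,0,0,0,0,0],[0,0,0,0,0,0],[0,0,-0.01,0,0,0],[0,0,-0.02,0,0,0],[0,0,-0.025,0,0,0],[0,0,-0.015,0,0,0]]' 0.2
python3 - <<'E'
from h import *
s=r.get_state(); p=s['ee_pos']
two([.5446,.1024,.09],'g5.png',[])
E
```

```text
t: 10.45
ee_pos: [0.546, 0.1025, 0.1855]
ee_rot: [0.002, 0.128, 0.992, 0.0]
wrist_force: [0.3, -0.2, 0.8]
finger_gap: 0.0513
finger_force: 0.0
```

View pics/g5.png

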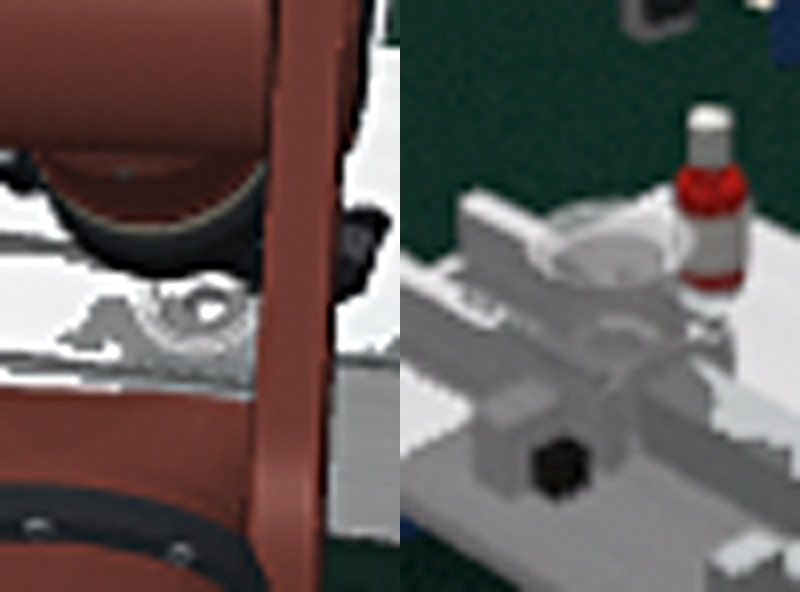

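Both views show spacer A down at the bottom of the tube (side crop at about (615,335)). Next is spacer B.

```bash
python3 -m handwheel '[[-0.0007,-0.015,0,0,0,0],[-0.001,-0.0325,0,0,0,0],[-0.0011,-0.034,0,0,0,0],[-0.0011,-0.034,0,0,0,0],[-0.0011,-0.034,0,0,0,0],[-0.0011,-0.034,0,0,0,0],[-0.0011,-0.034,0,0,0,0],[-0.0011,-0.034,0,0,0,0]]' 0.2 40
python3 -m handwheel '[[-0.0011,-0.034,0,0,0,0],[-0.0011,-0.034,0.008,0,0,0],[-0.0011,-0.034,0.012,0,0,0],[-0.0011,-0.034,0.012,0,0,0],[-0.0011,-0.034,0.012,0,0,0],[-0.0011,-0.034,0.012,0,0,0],[-0.001,-0.0212,0.01,0,0,0],[-0.0006,-0.01,0.006,0,0,0]]'
python3 - <<'E'
from h import *
s=[]
for i in range(3):
    p=snap('side')
print(r.get_state()['ee_pos'])
for n in ('side','top'):
    p=snap(n)
    for k in ('spacer_a','standoff','flange_ring'):
        print(n,k,[(round(d['confidence'],2),world(p,d['centre']).round(4).tolist()) for d in nets.find_in(p,k)])
E
```

```text
t: 11.22
ee_pos: [0.4879, -0.1442, 0.1813]
ee_rot: [-0.001, 0.127, 0.992, 0.0]
wrist_force: [0.6, -0.1, -0.7]
finger_gap: 0.051
finger_force: 0.0
t: 11.88
ee_pos: [0.4357, -0.3745, 0.1081]
ee_rot: [-0.001, 0.129, 0.992, 0.001]
wrist_force: [-0.2, 0.1, 0.8]
finger_gap: 0.0513
finger_force: 0.0
[ 0.43690582 -0.3717557   0.10907319]
side spacer_a [(0.82, [0.4342, -0.379, 0.0269]), (0.73, [0.4977, -0.2065, 0.0209])]
side standoff [(0.42, [0.5029, -0.3812, 0.0263]), (0.29, [0.5974, 0.0027, 0.1237])]
side flange_ring [(0.58, [0.4337, -0.308, 0.0127]), (0.39, [0.6163, 0.1287, 0.0845])]
top spacer_a [(0.43, [0.5072, -0.1961, 0.0236])]
top standoff [(0.58, [0.5106, -0.3674, 0.0446]), (0.4, [0.4291, -0.3705, 0.0327])]
top flange_ring [(0.71, [0.4328, -0.3035, 0.0143])]
```

```bash
python3 -m handwheel '[[0,-0.001,0.012,0,0,0],[0,0,0.017,0,0,0],[0,0,0.017,0,0,0],[0,0,0.015,0,0,0],[0,0,0.012,0,0,0],[0,0,0.008,0,0,0],[0,0,0.004,0,0,0],[0,0,0.002,0,0,0]]' 0.2 40
python3 -m handwheel '[[0,0,0,0,0,0],[0,0,0,0,0,0],[0,0,0,0,0,0],[0,0,0,0,0,0],[0,0,0,0,0,0],[0,0,0,0,0,0],[0,0,0,0,0,0],[0,0,0,0,0,0]]' -1 40
python3 -m handwheel '[[0,0,-0.005,0,0,0],[0,0,-0.02,0,0,0],[0,0,-0.025,0,0,0],[0,0,-0.025,0,0,0],[0,0,-0.025,0,0,0],[0,0,-0.025,0,0,0],[0,0,-0.02,0,0,0],[0,0,-0.01,0,0,0]]' -1 40
python3 - <<'E'
from h import *
for i in range(3): p=snap('side')
s=r.get_state();e=s['ee_pos'];print(e)
print([(round(d['confidence'],2),world(p,d['centre']).round(4).tolist()) for d in nets.find_in(p,'spacer_a')])
# silhouette width of held spacer: bright columns just below the tips
c=proj(p,e-[0,0,.006]); print(c)
g=cv2.cvtColor(p['img'],cv2.COLOR_RGB2GRAY); v=int(round(c[1])); print(g[v,int(c[0])-14:int(c[0])+15], int(c[0])-14)
E
```

```text
t: 13.1
ee_pos: [0.4371, -0.3733, 0.0224]
ee_rot: [-0.0, 0.128, 0.992, 0.0]
wrist_force: [-0.3, 0.2, -0.0]
finger_gap: 0.051
finger_force: 0.0
t: 13.77
ee_pos: [0.438, -0.3742, 0.0242]
ee_rot: [0.001, 0.128, 0.992, -0.001]
wrist_force: [-0.4, -0.7, 3.6]
finger_gap: 0.0278
finger_force: 39.8
t: 14.43
ee_pos: [0.4382, -0.3745, 0.1813]
ee_rot: [0.001, 0.128, 0.992, -0.001]
wrist_force: [0.9, -0.5, -0.6]
finger_gap: 0.0273
finger_force: 39.6
[ 0.43735919 -0.37358553  0.17835305]
[(0.69, [0.5949, -0.3659, 0.0247]), (0.67, [0.4301, -0.3742, 0.1803]), (0.49, [0.495, -0.202, 0.0229]), (0.49, [0.5328, -0.0115, 0.0642]), (0.43, [0.4351, 0.4251, 0.0664])]
[392.64708744 288.97631863]
[ 38  38  37  38  34  36  77  95  99 101 100 104 103 106 108 110 108 110
 114  60  71  82  83  84  62  28  18  19  22] 378
```

```bash
python3 -m handwheel '[[0.0007,0.015,0,0,0,0],[0.0011,0.0325,0,0,0,0],[0.0012,0.034,0,0,0,0],[0.0012,0.034,0,0,0,0],[0.0012,0.034,0,0,0,0],[0.0012,0.034,0,0,0,0],[0.0012,0.034,0,0,0,0],[0.0012,0.034,0,0,0,0]]'
python3 -m handwheel '[[0.0012,0.034,0,0,0,0],[0.0012,0.034,0,0,0,0],[0.0012,0.034,0,0,0,0],[0.0012,0.034,0,0,0,0],[0.0012,0.034,0.006,0,0,0],[0.0012,0.034,0.01,0,0,0],[0.0007,0.022,0.012,0,0,0],[0.0003,0.01,0.012,0,0,0]]'
python3 - <<'E'
from h import *
for i in range(4): p=snap('side')
s=r.get_state();e=s['ee_pos'];print(e,s['wrist_force'])
E
```

```text
t: 15.3
ee_pos: [0.4908, -0.1249, 0.1761]
ee_rot: [-0.002, 0.128, 0.992, 0.001]
wrist_force: [0.9, -0.1, -0.6]
finger_gap: 0.0274
finger_force: 39.6
t: 15.97
ee_pos: [0.5426, 0.1059, 0.136]
ee_rot: [-0.001, 0.126, 0.992, 0.0]
wrist_force: [-0.3, -0.3, -2.1]
finger_gap: 0.0276
finger_force: 39.6
[0.54251005 0.10178559 0.13667483] [-0.0710382   0.04798534 -0.10161493]
```

```bash
python3 -m handwheel '[[-0.001,0.0006,0.002,0,0,0],[-0.0009,0.0005,0.003,0,0,0],[0,0,0.004,0,0,0],[0,0,0.004,0,0,0],[0,0,0.004,0,0,0],[0,0,0.0035,0,0,0],[0,0,0.0025,0,0,0],[0,0,0.0015,0,0,0]]'
python3 - <<'E'
from h import *
for i in range(2): p=snap('side')
s=r.get_state();e=s['ee_pos'];print(e,s['wrist_force'],s['ft_torque'])
E
```

```text
t: 16.83
ee_pos: [0.5459, 0.1029, 0.1132]
ee_rot: [-0.0, 0.128, 0.992, -0.0]
wrist_force: [-0.3, 0.7, -0.5]
finger_gap: 0.0277
finger_force: 39.6
[0.54589185 0.10297882 0.1133344 ] [ 0.12589941 -0.11499412  0.99372111] [-0.0028986   0.00663861  0.00546378]
```

```bash
python3 -m handwheel '[[0,0,0,0,0,0],[0,0,0,0,0,0],[0,0,0,0,0,0],[0,0,0,0,0,0],[0,0,-0.01,0,0,0],[0,0,-0.02,0,0,0],[0,0,-0.025,0,0,0],[0,0,-0.02,0,0,0]]' 0.2
python3 - <<'E'
from h import *
from scipy.optimize import minimize
ims={n:cv2.imread(f'pics/{n}0.png') for n in ('top','side')}
P={n:snap(n) for n in ims}
def fit(x0,size,z,which):
    hx,hy,hz=np.array(size)/2
    B=np.array([[a,b,c] for a in(-hx,hx) for b in(-hy,hy) for c in(-hz,hz)])
    def cost(q,show=False):
        c,s=np.cos(q[2]),np.sin(q[2]); tot=0
        for n in which:
            g=cv2.cvtColor(ims[n],cv2.COLOR_BGR2GRAY).astype(float); p=P[n]
            uv=np.array([proj(p,[q[0]+c*b[0]-s*b[1],q[1]+s*b[0]+c*b[1],z+b[2]]) for b in B])
            o=proj(p,[x0[0],x0[1],z]).astype(int)-14
            m=np.zeros((28*8,28*8),np.uint8)
            cv2.fillConvexPoly(m,cv2.convexHull(((uv-o+.5)*8).astype(np.int32)),255)
            m=cv2.resize(m,(28,28),interpolation=cv2.INTER_AREA)/255.
            d=(g[o[1]:o[1]+28,o[0]:o[0]+28]<60).astype(float)
            u,v=np.mgrid[:28,:28]; 
            near=cv2.dilate((m>0).astype(np.uint8),np.ones((5,5)))
            tot+=np.sum((m-d)**2*near)
        return tot
    best=min((minimize(cost,[x0[0]+dx,x0[1]+dy,np.radians(a)],method='Nelder-Mead',options=dict(initial_simplex=np.array([[x0[0]+dx,x0[1]+dy,np.radians(a)]]*4)+np.vstack([np.zeros(3),np.diag([.005,.005,.2])]))) for dx in(-.004,.004) for dy in (-.004,.004) for a in x0[2]),key=lambda r:r.fun)
    print(which,best.x[:2].round(4),np.degrees(best.x[2]).round(1),best.fun.round(1))
for w in (['top'],['side'],['top','side']):
    print('knob');fit((.603,.007,[25,33,41]),(.040,.010,.020),.12,w)
    print('handle');fit((.539,-.033,[-4,0]),(.060,.014,.020),.105,w)
s=r.get_state();print(s['ee_pos'],s['t'])
E
```

```text
t: 17.6
ee_pos: [0.5466, 0.103, 0.1909]
ee_rot: [0.001, 0.128, 0.992, 0.0]
wrist_force: [0.9, 0.5, 0.3]
finger_gap: 0.0511
finger_force: 0.0
knob
['top'] [0.6056 0.009 ] 29.6 17.9
handle
['top'] [ 0.5401 -0.0307] -2.1 28.5
knob
['side'] [0.6073 0.0093] 41.2 68.1
handle
['side'] [ 0.5427 -0.0312] 3.5 46.6
knob
['top', 'side'] [0.6065 0.0095] 35.9 91.9
handle
['top', 'side'] [ 0.5411 -0.0312] -1.0 84.5
[0.54977007 0.10322458 0.19448964] 17.7
```

```bash
python3 -m handwheel '[[-0.005,-0.0045,0,0,0,0],[-0.012,-0.011,0,0,0,0],[-0.013,-0.0125,0,0,0,0],[-0.013,-0.0125,0,0,0,0],[-0.013,-0.0125,0,0,0,0],[-0.012,-0.011,0,0,0,0],[-0.009,-0.008,0,0,0,0],[-0.0044,-0.0038,0,0,0,0]]' -0.18
python3 -m handwheel '[[0,0,0,0,0,-5.84],[0,0,0,0,0,-5.84],[0,0,0,0,0,-5.84],[0,0,0,0,0,-5.84],[0,0,0,0,0,-5.84],[0,0,0,0,0,-5.84],[0,0,0,0,0,-5.84],[0,0,0,0,0,-5.84]]'
python3 - <<'E'
from h import *
for i in range(5): p=snap('side')
s=r.get_state();e=s['ee_pos'];Q=rot(s['ee_rot']);print(e,s['t'],'close dir',np.degrees(np.arctan2(Q[1,1],Q[0,1])),Q[:,2],s['finger_gap'])
d=np.array([.606,.009,.16])-e; print('tool shift',Q.T@d)
# tube check: change in side view between now and g5
g5=cv2.imread('pics/g5.png'); 
print([(round(d['confidence'],2),world(p,d['centre']).round(4).tolist()) for d in nets.find_in(p,'spacer_a')])
u,v=proj(p,[.5446,.1024,.09]).astype(int)
crop=cv2.resize(p['img'][v-30:v+30,u-20:u+40,::-1],None,fx=8,fy=8,interpolation=cv2.INTER_CUBIC); cv2.imwrite('pics/g6.png',crop)
old=cv2.resize(g5[:,400:],(50,74),interpolation=cv2.INTER_AREA)
new=p['img'][v-37:v+37,u-25:u+25,::-1]; df=np.abs(old.astype(int)-new).sum(2)
ys,xs=np.where(df>60); print('diff',len(ys),ys.min(),ys.max(),xs.min(),xs.max())
print(cv2.cvtColor(old,cv2.COLOR_BGR2GRAY)[26:56:2,25]); print(cv2.cvtColor(new,cv2.COLOR_BGR2GRAY)[26:56:2,25])
E
```

```text
t: 18.37
ee_pos: [0.6061, 0.0074, 0.1878]
ee_rot: [-0.001, 0.128, 0.992, -0.0]
wrist_force: [0.1, 0.4, 0.8]
finger_gap: 0.0353
finger_force: 0.0
t: 19.03
ee_pos: [0.6054, 0.0094, 0.1883]
ee_rot: [-0.001, -0.279, 0.96, 0.0]
wrist_force: [0.2, 0.4, -0.4]
finger_gap: 0.0349
finger_force: 0.0
[0.60560658 0.0092086  0.18856957] 19.2833 close dir 121.95265372321511 [-4.80866481e-04  1.49215259e-04 -9.99999873e-01] 0.03512670472590984
tool shift [-0.00023281 -0.00039609  0.02856935]
[(0.8, [0.5963, -0.3695, 0.0238]), (0.74, [0.607, -0.2949, 0.0228]), (0.38, [0.532, -0.0088, 0.0534])]
diff 674 0 73 0 49
[162 189 144 145 149 107 108 132 105 113 106 107 101 100 101]
[163 192 190  92 155 114 109 104 106 107 148 149 100  98 103]
```

```bash
python3 - <<'E'
from h import *
p=snap('side'); o=(215,165); k=8
im=cv2.resize(p['img'][o[1]:o[1]+74,o[0]:o[0]+98,::-1],None,fx=k,fy=k,interpolation=cv2.INTER_CUBIC)
def m(W,c): cv2.circle(im,tuple(int(x) for x in ((proj(p,W)-o+.5)*k)),2,c,-1)
a=np.radians(32)
for x in (-.02,.02):
    for y in (-.005,.005):
        m([.606+x*np.cos(a)-y*np.sin(a),.009+x*np.sin(a)+y*np.cos(a),.13],(0,0,255))
for q,c in ring((.5455,.1025),.102,.015): m(q,c)
cv2.imwrite('pics/g7.png',im)
E
```

```text
(no output)
```

View pics/g7.png

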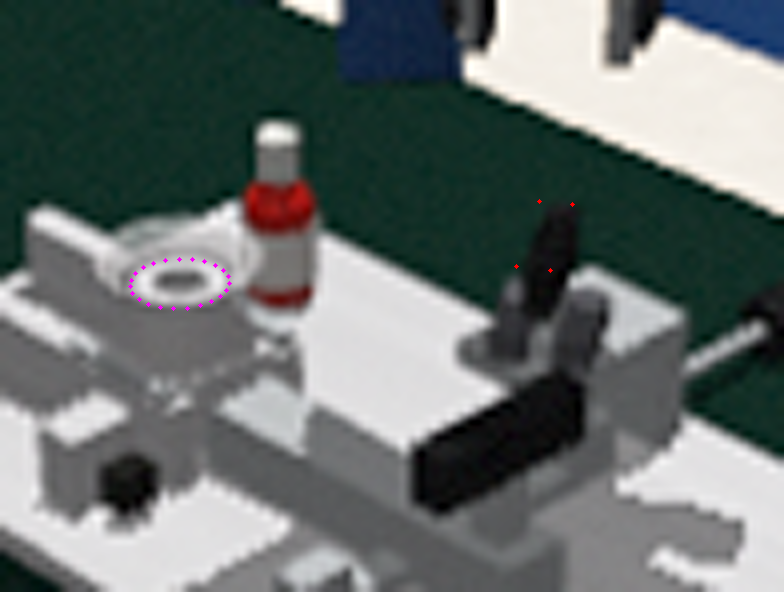

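Both spacers are in the tube: the upper rim matches the drawn ring at (180,283). The knob is about 1 px right of the model, so I nudge by 1.7 mm, go down and grip the bar.

```bash
python3 -m handwheel '[[-0.0004,-0.0009,0.01,0,0,0],[0,-0.0008,0.014,0,0,0],[0,0,0.015,0,0,0],[0,0,0.013,0,0,0],[0,0,0.010,0,0,0],[0,0,0.007,0,0,0],[0,0,0.004,0,0,0],[0,0,0.0015,0,0,0]]' -0.18 40
python3 -m handwheel '[[0,0,0,0,0,0],[0,0,0,0,0,0],[0,0,0,0,0,0],[0,0,0,0,0,0],[0,0,0,0,0,0],[0,0,0,0,0,0],[0,0,0,0,0,0],[0,0,0,0,0,0]]' -1 40
python3 - <<'E'
from h import *
for i in range(3): p=snap('side')
s=r.get_state();e=s['ee_pos'];Q=rot(s['ee_rot']);print(e,s['t'],'close dir',np.degrees(np.arctan2(Q[1,1],Q[0,1])),s['finger_gap'],s['wrist_force'],s['ft_torque'])
print('force in tool',Q.T@s['wrist_force'])
E
```

```text
t: 20.05
ee_pos: [0.6065, 0.0078, 0.1132]
ee_rot: [-0.001, -0.276, 0.961, 0.0]
wrist_force: [-0.1, -0.6, 0.3]
finger_gap: 0.0347
finger_force: 0.0
t: 20.72
ee_pos: [0.6072, 0.0082, 0.1151]
ee_rot: [0.0, -0.276, 0.961, 0.0]
wrist_force: [-2.9, 2.8, 5.3]
finger_gap: 0.0089
finger_force: 44.0
[0.60723684 0.00818938 0.11512742] 20.8667 close dir 122.06355320219562 0.008865995431375716 [-2.45732225  2.90574335  5.70272161] [0.43570207 0.55214821 0.02246164]
force in tool [ 0.53604391  3.76856163 -5.70205322]
```

```bash
python3 -m handwheel '[[0,0,-0.0015,0,0,0],[0,0,-0.0015,0,0,0],[0,0,-0.0015,0,0,0],[0,0,-0.0015,0,0,0],[0,0,-0.0015,0,0,0],[0,0,-0.0015,0,0,0],[0,0,-0.0015,0,0,0],[0,0,-0.001,0,0,0]]' -1 60
python3 - <<'E'
from h import *
for i in range(2): p=snap('side')
s=r.get_state();e=s['ee_pos'];Q=rot(s['ee_rot']);print(e,s['t'],s['finger_gap'],s['wrist_force'],s['ft_torque'])
E
```

```text
t: 21.53
ee_pos: [0.607, 0.0081, 0.1256]
ee_rot: [0.0, -0.276, 0.961, 0.0]
wrist_force: [2.5, 4.7, -7.2]
finger_gap: 0.0083
finger_force: 62.6
[0.60707988 0.00808817 0.12568836] 21.6333 0.008236027296519075 [ 3.36952672  4.51202553 -6.34090762] [ 0.77335112 -0.62889095  0.03357794]
```

The 6.3 N downward pull matches the spring at about 10.6 mm, so I turn the knob.

```bash
python3 -m handwheel '[[0,0,-0.0006,0,0,0],[0,0,0,0,0,5],[0,0,0,0,0,6],[0,0,0,0,0,6],[0,0,0,0,0,6],[0,0,0,0,0,6],[0,0,0,0,0,6],[0,0,0,0,0,6]]'
python3 -m handwheel '[[0,0,0,0,0,6],[0,0,0,0,0,6],[0,0,0,0,0,6],[0,0,0,0,0,6],[0,0,0,0,0,6],[0,0,0,0,0,6],[0,0,0,0,0,6],[0,0,0,0,0,6]]'
python3 - <<'E'
from h import *
for i in range(4): p=snap('side')
s=r.get_state();e=s['ee_pos'];Q=rot(s['ee_rot']);print(e,s['t'],'close',np.degrees(np.arctan2(Q[1,1],Q[0,1])),s['finger_gap'],s['wrist_force'],s['ft_torque'])
E
```

```text
t: 22.3
ee_pos: [0.607, 0.0077, 0.1261]
ee_rot: [0.0, 0.08, 0.997, -0.0]
wrist_force: [3.2, 3.7, -6.1]
finger_gap: 0.0084
finger_force: 62.6
t: 22.97
ee_pos: [0.6067, 0.0074, 0.126]
ee_rot: [-0.0, 0.479, 0.878, -0.001]
wrist_force: [2.7, 2.5, -6.7]
finger_gap: 0.0078
finger_force: 62.6
[0.60668205 0.00738451 0.12602559] 23.1667 close 33.213382091882174 0.008204021160067512 [ 2.92829505  1.63992721 -6.40292112] [ 0.33569315 -0.39200791 -0.03732674]
```

```bash
python3 -m handwheel '[[0,0,0.0005,0,0,1],[0,0,0.0005,0,0,0],[0,0,0.0005,0,0,0],[0,0,0.0004,0,0,0],[0,0,0.0003,0,0,0],[0,0,0,0,0,0],[0,0,0,0,0,0],[0,0,0,0,0,0]]'
python3 -m handwheel '[[0,0,0,0,0,0],[0,0,0,0,0,0],[0,0,0,0,0,0],[0,0,0,0,0,0],[0,0,0,0,0,0],[0,0,0,0,0,0],[0,0,0,0,0,0],[0,0,0,0,0,0]]' -0.2
python3 -m handwheel '[[0,0,-0.005,0,0,0],[0,0,-0.01,0,0,0],[0,0,-0.01,0,0,0],[0,0,-0.01,0,0,0],[0,0,-0.01,0,0,0],[0,0,-0.01,0,0,0],[0,0,-0.01,0,0,0],[0,0,-0.005,0,0,0]]'
```

```text
t: 23.83
ee_pos: [0.6067, 0.0075, 0.1243]
ee_rot: [-0.0, 0.484, 0.875, -0.0]
wrist_force: [-0.0, 0.0, -3.9]
finger_gap: 0.0085
finger_force: 62.9
t: 24.5
ee_pos: [0.607, 0.0078, 0.1243]
ee_rot: [0.0, 0.484, 0.875, 0.0]
wrist_force: [-0.0, 0.1, 0.1]
finger_gap: 0.034
finger_force: 0.0
t: 25.17
ee_pos: [0.6081, 0.0077, 0.1967]
ee_rot: [0.001, 0.484, 0.875, 0.001]
wrist_force: [-0.2, 0.1, 0.5]
finger_gap: 0.0344
finger_force: 0.0
```

The knob is released with no load on it. Now I turn and go to the handle.

```bash
python3 -m handwheel '[[0,-0.006,0,0,0,0],[0,-0.011,0,0,0,0],[0.0003,-0.012,0,0,0,0],[0.0003,-0.012,0,0,0,0],[0.0003,-0.012,0,0,0,0],[0.0003,-0.011,0,0,0,0],[0.0003,-0.009,0,0,0,0],[0.0003,-0.0043,0,0,0,0]]' -0.05
python3 -m handwheel '[[0,0,0.003,0,0,-6.97],[0,0,0.005,0,0,-6.97],[0,0,0.005,0,0,-6.97],[0,0,0.005,0,0,-6.97],[0,0,0.005,0,0,-6.97],[0,0,0.004,0,0,-6.97],[0,0,0.003,0,0,-6.97],[0,0,0,0,0,-6.97]]'
python3 - <<'E'
from h import *
for i in range(4): p=snap('side')
s=r.get_state();e=s['ee_pos'];Q=rot(s['ee_rot']);print(e,s['t'],'close',np.degrees(np.arctan2(Q[1,1],Q[0,1])),s['finger_gap'])
print('shift',Q.T@(np.array([.5405,-.0318,.100])-e))
# knob height: best z for the parked bar in side view
g=cv2.cvtColor(p['img'],cv2.COLOR_RGB2GRAY)
for z in (.115,.12,.125,.13,.135):
    sc=[]
    for t in np.linspace(-.017,.017,9):
        a=np.radians(-57.5); u,v=proj(p,[.6068+t*np.cos(a),.0078+t*np.sin(a),z]); sc.append(g[int(round(v)),int(round(u))])
    print(z,sc)
E
```

```text
t: 25.83
ee_pos: [0.539, -0.0325, 0.1939]
ee_rot: [-0.0, 0.485, 0.875, -0.0]
wrist_force: [-1.0, 1.2, -0.3]
finger_gap: 0.0405
finger_force: 0.0
t: 26.5
ee_pos: [0.5399, -0.0317, 0.1634]
ee_rot: [-0.001, 0.016, 1.0, 0.0]
wrist_force: [0.2, 0.3, -0.0]
finger_gap: 0.0405
finger_force: 0.0
[ 0.5406646  -0.03177701  0.16437429] 26.7 close 87.64865038772994 0.04033619438314875
shift [ 1.93743485e-04 -2.97120001e-05  6.43742065e-02]
0.115 [np.uint8(38), np.uint8(50), np.uint8(51), np.uint8(46), np.uint8(86), np.uint8(70), np.uint8(100), np.uint8(128), np.uint8(198)]
0.12 [np.uint8(22), np.uint8(15), np.uint8(12), np.uint8(44), np.uint8(85), np.uint8(28), np.uint8(17), np.uint8(26), np.uint8(35)]
0.125 [np.uint8(21), np.uint8(12), np.uint8(10), np.uint8(44), np.uint8(85), np.uint8(34), np.uint8(23), np.uint8(27), np.uint8(19)]
0.13 [np.uint8(22), np.uint8(10), np.uint8(18), np.uint8(29), np.uint8(84), np.uint8(35), np.uint8(24), np.uint8(21), np.uint8(19)]
0.135 [np.uint8(23), np.uint8(16), np.uint8(10), np.uint8(79), np.uint8(88), np.uint8(37), np.uint8(21), np.uint8(22), np.uint8(23)]
```

```bash
python3 -m handwheel '[[0,0,0.008,0,0,0],[0,0,0.012,0,0,0],[0,0,0.013,0,0,0],[0,0,0.011,0,0,0],[0,0,0.009,0,0,0],[0,0,0.006,0,0,0],[0,0,0.004,0,0,0],[0,0,0.0015,0,0,0]]' -0.05 60
python3 -m handwheel '[[0,0,0,0,0,0],[0,0,0,0,0,0],[0,0,0,0,0,0],[0,0,0,0,0,0],[0,0,0,0,0,0],[0,0,0,0,0,0],[0,0,0,0,0,0],[0,0,0,0,0,0]]' -1 60
python3 - <<'E'
from h import *
for i in range(3): p=snap('side')
s=r.get_state();e=s['ee_pos'];print(e,s['t'],s['finger_gap'],s['wrist_force'],s['ft_torque'])
E
```

```text
t: 27.37
ee_pos: [0.5401, -0.0316, 0.0987]
ee_rot: [-0.001, 0.019, 1.0, 0.0]
wrist_force: [0.2, 0.4, 2.0]
finger_gap: 0.0409
finger_force: 0.0
t: 28.03
ee_pos: [0.5411, -0.0317, 0.1005]
ee_rot: [0.001, 0.019, 1.0, -0.0]
wrist_force: [-0.8, 0.5, 5.3]
finger_gap: 0.0123
finger_force: 62.3
[ 0.5411117  -0.03172994  0.10047222] 28.1833 0.012331606526551556 [-1.04855562  0.85772641  5.28573287] [0.1134155  0.15539748 0.08421023]
```

```bash
python3 -m handwheel '[[0,0.002,-0.0003,0,0,0],[0,0.003,-0.0003,0,0,0],[0,0.004,0,0,0,0],[0,0.004,0,0,0,0],[0,0.004,0,0,0,0],[0,0.004,0,0,0,0],[0,0.004,0,0,0,0],[0,0.004,0,0,0,0]]'
python3 -m handwheel '[[0,0.005,0,0,0,0],[0,0.005,0,0,0,0],[0,0.005,0,0,0,0],[0,0.005,0,0,0,0],[0,0.004,0,0,0,0],[0,0.003,0,0,0,0],[0,0.002,0,0,0,0],[0,0.001,0,0,0,0]]'
python3 - <<'E'
from h import *
p=snap('side'); p=snap('side')
s=r.get_state();e=s['ee_pos'];print(e,s['t'],s['finger_gap'],s['wrist_force'],s['ft_torque'])
E
```

```text
t: 28.85
ee_pos: [0.5421, -0.0024, 0.1005]
ee_rot: [0.0, 0.019, 1.0, -0.0]
wrist_force: [2.0, -3.0, 2.7]
finger_gap: 0.013
finger_force: 62.1
t: 29.52
ee_pos: [0.5431, 0.0276, 0.1005]
ee_rot: [0.0, 0.019, 1.0, 0.0]
wrist_force: [2.7, -2.5, 2.9]
finger_gap: 0.0125
finger_force: 62.2
[0.54314734 0.02768627 0.10049136] 29.6167 0.012400822216550754 [ 3.03334868 -1.01189475  3.00534955] [-0.14650269 -0.53522852  0.11729507]
```

```bash
python3 -m handwheel '[[0,0.0008,0,0,0,0],[0,0.0008,0,0,0,0],[0,0.0006,0,0,0,0],[0,0.0006,0,0,0,0],[0,0.0006,0,0,0,0],[0,0.0006,0,0,0,0],[0,0.0005,0,0,0,0],[0,0.0005,0,0,0,0]]'
```

```text
t: 30.28
ee_pos: [0.5433, 0.0323, 0.1005]
ee_rot: [0.0, 0.019, 1.0, -0.0]
wrist_force: [3.5, -2.7, 4.0]
finger_gap: 0.0122
finger_force: 62.3
```

```bash
python3 -m handwheel '[[0,0.0003,0,0,0,0],[0,0.0003,0,0,0,0],[0,0.0003,0,0,0,0],[0,0.0003,0,0,0,0],[0,0.0003,0,0,0,0],[0,0.0003,0,0,0,0],[0,0.0002,0,0,0,0],[0,0,0,0,0,0]]'
```

```text
t: 30.95
ee_pos: [0.5434, 0.0343, 0.1005]
ee_rot: [0.0, 0.019, 1.0, 0.0]
wrist_force: [5.0, -1.7, 4.5]
finger_gap: 0.0122
finger_force: 62.3
```

```bash
python3 -m handwheel '[[-0.0004,0.0003,0,0,0,0],[0,0.0003,0,0,0,0],[0,0.0003,0,0,0,0],[0,0.0003,0,0,0,0],[0,0.0003,0,0,0,0],[0,0.0003,0,0,0,0],[0,0.0002,0,0,0,0],[0,0,0,0,0,0]]'
```

```text
t: 31.62
ee_pos: [0.5434, 0.0363, 0.1005]
ee_rot: [-0.0, 0.019, 1.0, 0.0]
wrist_force: [3.2, -2.8, 5.7]
finger_gap: 0.0123
finger_force: 62.5
```

```bash
python3 -m handwheel '[[-0.0002,0.0003,0,0,0,0],[0,0.0003,0,0,0,0],[0,0.0003,0,0,0,0],[0,0.0003,0,0,0,0],[0,0.0003,0,0,0,0],[0,0.0003,0,0,0,0],[0,0.0002,0,0,0,0],[0,0,0,0,0,0]]'
```

```text
t: 32.28
ee_pos: [0.5435, 0.0376, 0.1005]
ee_rot: [-0.001, 0.019, 1.0, -0.001]
wrist_force: [2.8, -4.0, 5.3]
finger_gap: 0.0123
finger_force: 62.5
```

```bash
python3 -m handwheel '[[0,0.0003,0,0,0,0],[0,0.0003,0,0,0,0],[0,0.0003,0,0,0,0],[0,0.0003,0,0,0,0],[0,0.0003,0,0,0,0],[0,0.0003,0,0,0,0],[0,0.0002,0,0,0,0],[0,0,0,0,0,0]]'
```

```text
t: 32.95
ee_pos: [0.5435, 0.0383, 0.1005]
ee_rot: [-0.001, 0.019, 1.0, -0.002]
wrist_force: [2.0, -7.7, 5.6]
finger_gap: 0.012
finger_force: 62.5
```

```bash
python3 -m handwheel '[[0,0.0005,0,0,0,0],[0,0.0005,0,0,0,0],[0,0.0005,0,0,0,0],[0,0.0005,0,0,0,0],[0,0.0004,0,0,0,0],[0,0.0003,0,0,0,0],[0,0.0003,0,0,0,0],[0,0,0,0,0,0]]'
```

```text
t: 33.62
ee_pos: [0.5436, 0.0393, 0.1005]
ee_rot: [-0.001, 0.018, 1.0, -0.004]
wrist_force: [1.4, -13.1, 7.1]
finger_gap: 0.0122
finger_force: 62.5
```

```bash
python3 -m handwheel '[[0,0.0005,0,0,0,0],[0,0.0005,0,0,0,0],[0,0.0005,0,0,0,0],[0,0.0004,0,0,0,0],[0,0.0003,0,0,0,0],[0,0.0003,0,0,0,0],[0,0,0,0,0,0],[0,0,0,0,0,0]]'
```

```text
t: 34.28
ee_pos: [0.5436, 0.0402, 0.1005]
ee_rot: [-0.001, 0.018, 1.0, -0.005]
wrist_force: [1.1, -16.5, 6.5]
finger_gap: 0.0125
finger_force: 62.5
```

The force is 16.5 N and the buffer travel about 2.5 mm, which is a firm press. I bring the handle home.

```bash
python3 -m handwheel '[[0,-0.002,0,0,0,0],[0,-0.004,0,0,0,0],[0,-0.005,0,0,0,0],[0,-0.006,0,0,0,0],[0.0002,-0.006,0,0,0,0],[0.0002,-0.006,0,0,0,0],[0.0002,-0.006,0,0,0,0],[0,-0.006,0,0,0,0]]'
python3 -m handwheel '[[0,-0.006,0,0,0,0],[0,-0.006,0,0,0,0],[0,-0.006,0,0,0,0],[0,-0.005,0,0,0,0],[0,-0.005,0,0,0,0],[0,-0.003,0,0,0,0],[0,-0.002,0,0,0,0],[0,-0.001,0,0,0,0]]'
python3 -m handwheel '[[0,-0.0005,0,0,0,0],[0,-0.0005,0,0,0,0],[0,-0.0005,0,0,0,0],[0,-0.0005,0,0,0,0],[0,-0.0005,0,0,0,0],[0,-0.0005,0,0,0,0],[0,-0.0005,0,0,0,0],[0,0,0,0,0,0]]'
```

```text
t: 34.95
ee_pos: [0.5424, 0.0058, 0.1005]
ee_rot: [0.001, 0.019, 1.0, 0.001]
wrist_force: [4.9, 2.2, 4.5]
finger_gap: 0.0121
finger_force: 62.3
t: 35.62
ee_pos: [0.5412, -0.0283, 0.1005]
ee_rot: [0.001, 0.019, 1.0, 0.001]
wrist_force: [4.6, 2.1, 5.3]
finger_gap: 0.0126
finger_force: 62.3
t: 36.28
ee_pos: [0.5411, -0.0316, 0.1005]
ee_rot: [0.001, 0.019, 1.0, 0.001]
wrist_force: [4.9, 1.4, 3.6]
finger_gap: 0.012
finger_force: 62.3
```

```bash
python3 -m handwheel '[[0,-0.0005,0,0,0,0],[0,-0.0005,0,0,0,0],[0,-0.0005,0,0,0,0],[0,-0.0005,0,0,0,0],[0,-0.0005,0,0,0,0],[0,-0.0005,0,0,0,0],[0,-0.0005,0,0,0,0],[0,-0.0005,0,0,0,0]]'
```

```text
t: 36.95
ee_pos: [0.5411, -0.0319, 0.1005]
ee_rot: [0.001, 0.02, 1.0, 0.005]
wrist_force: [6.9, 11.9, 5.6]
finger_gap: 0.0125
finger_force: 62.4
```

It's against the home stop (12 N). I release and lift.

```bash
python3 -m handwheel '[[0,0,0,0,0,0],[0,0,0,0,0,0],[0,0,0,0,0,0],[0,0,0,0,0,0],[0,0,0,0,0,0],[0,0,0,0,0,0],[0,0,0,0,0,0],[0,0,0,0,0,0]]' -0.05
python3 -m handwheel '[[0,0,-0.01,0,0,0],[0,0,-0.02,0,0,0],[0,0,-0.025,0,0,0],[0,0,-0.025,0,0,0],[0,0,-0.025,0,0,0],[0,0,-0.02,0,0,0],[0,0,-0.015,0,0,0],[0,0,-0.01,0,0,0]]'
python3 -m handwheel '[[0,-0.02,0,0,0,0],[0,-0.035,0,0,0,0],[0,-0.035,0,0,0,0],[0,-0.035,0,0,0,0],[0,-0.035,0,0,0,0],[0,-0.035,0,0,0,0],[0,-0.025,0,0,0,0],[0,-0.01,0,0,0,0]]'
python3 - <<'E'
from h import *
y=np.array([.037,.9993]); tube=np.array([.5449,.1025]); out=tube+.06*y
for n in ('side','top'):
    p=snap(n,n+'_end.png'); g=cv2.cvtColor(p['img'],cv2.COLOR_RGB2GRAY)
    for k in ('spacer_a','handle_grip','catch_grip','dropper'):
        print(n,k,[(round(d['confidence'],2),world(p,d['centre']).round(4).tolist()) for d in nets.find_in(p,k)])
    o=proj(p,[*out,.076]).round().astype(int); print('outlet px',o); print(g[o[1]-9:o[1]+12,o[0]-10:o[0]+11])
print(out)
E
```

```text
t: 37.62
ee_pos: [0.5402, -0.0368, 0.1002]
ee_rot: [-0.0, 0.019, 1.0, 0.0]
wrist_force: [0.2, -0.6, -0.6]
finger_gap: 0.0405
finger_force: 0.0
t: 38.28
ee_pos: [0.5415, -0.0369, 0.2539]
ee_rot: [0.002, 0.019, 1.0, -0.0]
wrist_force: [0.2, -0.6, 0.7]
finger_gap: 0.0406
finger_force: 0.0
t: 38.95
ee_pos: [0.5309, -0.27, 0.2503]
ee_rot: [-0.0, 0.021, 1.0, -0.001]
wrist_force: [0.5, -0.2, -0.4]
finger_gap: 0.0407
finger_force: 0.0
side spacer_a [(0.75, [0.6063, -0.2938, 0.0223]), (0.73, [0.4973, -0.2032, 0.0198]), (0.53, [0.5944, -0.3685, 0.0269]), (0.44, [0.5466, 0.158, 0.0763])]
side handle_grip [(0.69, [0.5369, -0.0092, 0.0674])]
side catch_grip [(0.74, [0.5263, -0.0084, 0.0449]), (0.71, [0.6028, 0.0069, 0.1278])]
side dropper [(0.74, [0.6195, 0.1319, 0.082]), (0.56, [0.4975, 0.0761, 0.063])]
outlet px [221 200]
[[ 39  39  37  36  39  35  34  81 145 179 170 132  73  33  32  32  34  35
   36  38  31]
 [ 36  37  39  40  37  37  31 113 215 237 236 218 173 131  72  35  29  33
   34  28  57]
 [ 36  36  39  36  34  37  32  91 163 199 220 231 234 215 175 128  72  31
   58 107 128]
 [ 38  33 
[... 3031 characters left out ...]
3 238 243 253 250 133  59 103 248 241 238
  237 238 240]
 [244 246 243 243 245 212 209 191 243 245 177  76  51  89 251 247 240 238
  237 238 239]
 [247 247 246 245 245 244 245 244 245 246 250 222 218 231 249 242 240 240
  240 239 240]
 [255 255 255 254 252 251 250 248 246 246 248 249 249 247 245 243 242 242
  242 241 242]
 [ 89 134 135 182 235 236 234 255 255 255 255 255 253 250 248 246 246 245
  244 243 243]
 [ 90  82  83  87  84  82  82  92 136 138 136 182 235 234 255 255 255 255
  254 252 251]
 [255 138 118 120 122 113 116 115 104  86  84  75  81  81  92  92 136 136
  182 236 239]
 [251 252 255 255 255 136 118 120 119 119 120 120 119 108 112  99  87  83
   73  81  81]]
[0.54712  0.162458]
```

```bash
python3 - <<'E'
from h import *
p=snap('side'); u,v=proj(p,[.5446,.1024,.09]).astype(int)
new=cv2.cvtColor(p['img'][v-37:v+37,u-25:u+25,::-1],cv2.COLOR_BGR2GRAY).astype(int)
one=cv2.cvtColor(cv2.resize(cv2.imread('pics/g5.png')[:,400:],(50,74),interpolation=cv2.INTER_AREA),cv2.COLOR_BGR2GRAY).astype(int)
g7=cv2.cvtColor(cv2.resize(cv2.imread('pics/g7.png'),(98,74),interpolation=cv2.INTER_AREA),cv2.COLOR_BGR2GRAY).astype(int)
two_=g7[v-37-165+0:, u-25-215:][:74,:50] if v-37>=165 and u-25>=215 else None
r0,c0=165-(v-37),215-(u-25); print(u,v,r0,c0)
rows=slice(max(26,r0),50); cols=slice(max(18,c0),36)
print('vs one spacer',np.abs(new-one)[rows,cols].mean())
t=g7[rows.start-r0:rows.stop-r0, cols.start-c0:cols.stop-c0]; print('vs two',np.abs(new[rows,cols]-t).mean())
E
```

```text
236 204 -2 4
vs one spacer 8.199074074074074
vs two 11.981481481481481
```

```bash
python3 - <<'E'
from h import *
p=snap('side'); u,v=proj(p,[.5446,.1024,.09]).astype(int)
new=cv2.cvtColor(p['img'][v-37:v+37,u-25:u+25,::-1],cv2.COLOR_BGR2GRAY).astype(int)
one=cv2.cvtColor(cv2.resize(cv2.imread('pics/g5.png')[:,400:],(50,74),interpolation=cv2.INTER_AREA),cv2.COLOR_BGR2GRAY).astype(int)
g7=cv2.cvtColor(cv2.resize(cv2.imread('pics/g7.png'),(98,74),interpolation=cv2.INTER_AREA),cv2.COLOR_BGR2GRAY).astype(int)
for n,im,r0,c0 in (('new',new,0,0),('one',one,0,0),('two',g7,-2,4)):
    print(n); print(im[26-r0:50-r0,18-c0:36-c0])
for z in (.076,.102): print(z,proj(p,[.5449,.1025,z])-[u-25,v-37])
E
```

```text
new
[[ 59 105 125 139 161 166 158 165 176 196 220 227 223 221 225 231 163  87]
 [125 155 157 140 135 143 159 179 203 205 203 202 196 200 204 223 184 146]
 [187 153 139 146 161 172 187 193 191 192 190 190 197 201 201 202 185 184]
 [204 185 169 167 176 170 161 159 158 158 159 163 175 187 196 202 171 188]
 [196 195 181 159 147 142 141 144 144 146 147 143 145 154 175 197 167 185]
 [180 168 146 141 143 141 146 147 144 147 145 147 146 146 143 188 177 179]
 [167 122 122 132 143 144 144 147 146 147 146 148 146 145 143 197 191 149]
 [171 127 109 114 128 141 143 147 145 133 135 141 145 149 144 188 163 112]
 [139 135 127 117 119 129 144 152 147 123 130 135 146 141 132 128 107  73]
 [ 98  94 103 113 127 120 129 139 145 130 128 125 123 114 109 126 117 108]
 [105 101 100 100 100 101 104 104 104 108 108 109 103 103 107 114 127 157]
 [105 103 104 103 105 104 106 105 106 104 106 112 108 105 104  97 112 167]
 [103 103 104 106 107 107 104 107 106 104 104 103 103 108 103 100  95 126]
 [102 101 104 106 108 111 119 122 126 123 123 119 105 103 102 102 101  99]
 [105 103 104 107 119 135 137 141 138 137 140 
[... 3678 characters left out ...]
05 106 104 102 101 100  99 100 117]
 [112 113 111 105 105 107 106 107 106 104 104 104 102 102 106 107 110 119]
 [104 110 113 110 108 105 105 105 106 104 104 103 109 119 115 111 111 103]
 [ 93  99 107 112 111 111 108 111 109 109 120 115 115 126 112 102  99  99]
 [ 95  93  97 103 122 147 127 134 123 117 132 119 106 100  96 100 102 108]
 [101  99  98  95 125 161 140 142 130 123 115 104  97  97  96 105 138 151]
 [123 104 101 102 112 115 118 124 159 148 111  99  99 106 138 152 186 196]
 [181 143 109 102 116 105 107 147 183 156 112  99 106 134 188 202 200 197]
 [223 180 120 101 103 102 117 136 116 102  99  94 104 138 175 198 201 199]]
0.076 [26.15279077 42.21038716]
0.102 [25.79327504 33.03677574]
```

The remaining spacer's ring now shows at the low-seat row (about 42) and nothing is left at the upper one. The dispensed spacer stands at the outlet, and the catch is parked.

```bash
python3 -c "
from cell import r
print(r.sign_off(), r.get_state()['t'])"
```

```text
the job is handed in; nothing more can be done
the job is handed in; nothing more can be done
```

The job is handed in. Both spacers were loaded, the catch is parked up, and the slide pressed the buffer by about 2.5 mm and is back home. One spacer stands upright about 60 mm out at the outlet, and the other has dropped to the bottom of the tube. The last clock reading I printed was 39 s.

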